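# Restock a sprung pusher lane from behind

## Robot

A 6-joint arm with a two-finger parallel gripper is mounted at the origin on the work surface. World frame = base frame: x ahead of the robot, y to its left, z up, the work surface at z = 0. Lengths are in mm, angles in rad, forces in N, time in s.
With the tool pointing down it reaches from about 325 to 775 mm from the base axis. Payload 5.5 kg.
Tool frame: the origin (TCP) lies midway between the tips of the shut fingers; the grasp point (between the pads) lies 19 mm behind it; z points along the fingers, x is the direction in which the jaws open and shut, and the axes are right-handed (so a half turn about z gives the same grasp; the last joint's range is limited). The gripper opens to 88 mm and grips with 3 to 60 N. Pads are 20 mm wide; open, the fingers measure 115 mm over their backs; the gripper's body (75 mm by 178 mm) begins 61 mm behind the grasp point.
Start: joints at [-1.256, 0.091, 1.231, -0, 1.82, -0.057], TCP at [217.976, -559.019, 222.631] pointing down, gripper open.
Joint ranges: [-2.87, 2.87], [-0.86, 2.18], [0.17, 2.46], [-1.51, 4.65], [0.06, 2.69], [-2.65, 2.65]. Speed limits (rad/s): [2.57, 2.57, 3.01, 3.14, 3.14, 3.14].

## Interface

Orientations are given as a unit quaternion [x, y, z, w].
In Python, from rig import ctrl gives the robot as it stands. Calls block until the motion is done:
- ctrl.goto(position, orientation): joint-space move of the TCP to a pose.
- ctrl.move_linear(position, orientation=None, velocity=150, contact_N=None): straight line of the TCP; orientation=None keeps the orientation; velocity is the mean speed in mm/s. With contact_N (N) it stops when the force on the tool has changed by that much, and returns True; else False.
- ctrl.movej(angles): joint-space move.
- ctrl.move_gripper(opening, grip_force=None): opening from 0.0 (shut) to 1.0 (fully open); grip_force is the grip in N (None keeps the last); returns when the fingers have stopped.
- ctrl.wait(seconds).
- ctrl.solve_ik(position, orientation): joint angles nearest the present ones, or None.
- ctrl.camera(name): name is "side" or "top"; returns (picture, depth): 420x560x3 uint8, red, green, blue; 420x560 float32, mm along the optical axis (not along the pixel's ray), 0 where there is no reading.
- ctrl.camera_params(name): a dict with "K" (3x3 intrinsics, pixels), "position" and "attitude" of the camera in the world. Camera axes: x right, y up, looking along -z (the intrinsics and any distortion apply to the point x, -y, -z); pixel columns grow to the right and rows downward; lengths in mm; the calibration is good to about 2 mm. A picture is of the moment at which its call begins. camera_params takes no time and is no camera call.
A pose or a line that the arm cannot do raises ctrl.IKError and nothing moves.
- ctrl.hand_in(): hands the job in, once; it reports no verdict.
Readings, each from a call of its own:
- ctrl.get_time(): time.
- ctrl.get_q(): joint angles.
- ctrl.get_qvel(): joint speeds.
- ctrl.get_joint_torque(): joint torques, N m.
- ctrl.get_eef_pos(): TCP position.
- ctrl.get_tcp_rot(): TCP orientation.
- ctrl.get_contact_force(): force on the tool from outside, world axes, zero at the start.
- ctrl.get_torque(): the same for the moment, N m.
- ctrl.get_gripper_width(): opening from 0.0 (shut) to 1.0 (fully open).
Only numpy, scipy, OpenCV 4.12 (cv2) and the standard library are available. Lean on these libraries where they do the work, as an engineer would, in place of code of your own. Each camera call takes 0.05 s, during which the arm holds its last target.

## Task

Restock the carton lane the right way, new stock behind old: draw the sprung pusher arm back by its tab until the catch clicks fully home and holds it on its own, without ramming the rubber buffer, then stand the loose spare carton upright on the lane floor between the two old cartons and the arm. Then, keeping hands off the arm, press the release lever so that the arm springs forward and closes the three cartons up against the front lip; set the carton down rather than dropping it, and leave everything else on the bench alone.

Things in the scene. Friction and masses are not known exactly. Their poses are not given: they have to be found in the camera images.
- lane: The dispensing lane: a fixed grey plastic channel on the bench, 312 mm long, 72 mm wide. Origin at bench height on its centreline, at the inner face of the clear front lip (6 mm thick, 46 mm high); +x runs along the lane to its rear, z up. Floor 8 mm above the bench; side walls 6 mm thick, 60 mm apart inside, 26 mm high above the bench. A black catch block is clipped over its rear end.
- pusher: The sprung pusher arm, white plastic, sliding along the lane, its x parallel to the lane's x. Origin at the foot of its paddle's front face, on the lane floor. Paddle 46 mm wide, 64 mm high. At the start it leans on the two old cartons, face 60 mm behind the lip. A nearly constant spring pulls it forward with 7 to 8 N; drawn back and let go, it springs forward unless the catch holds it.
- tab (a point): Centre of the gripping part of the arm's upright hand tab, 95 mm above the lane floor. The tab is 10 mm thick along the lane (1 to 11 mm behind the paddle face), 26 mm wide across it, and reaches from 60 to 112 mm above the lane floor, well above the carton tops (75 mm).
- catch_end (a point): Point on the lane floor, 136 mm behind the lip: mid of the zone where the paddle face is when the catch takes. The block is clipped by hand, so the true place is unknown within 18 mm either way. Over the last 20 mm the arm's lug lifts the steel sear (up to 5 N more), which then drops in with a click; 2 mm further the arm meets a rubber buffer (5 N per mm). Let go, the arm rests on it.
- pad_mid (a point): Fixed point of the lane, 252 mm behind the lip, 46 mm above the bench: mean place of the release lever's thumb pad (black, level, 40 mm long, 32 mm wide, its top at this height). The pad goes with the catch block, up to 18 mm to the front or rear: its centre is 116 mm behind the paddle face of the held arm. Pressing it down 4 to 8 mm, with 2 to 6 N, lifts the sear and lets the arm go;
- release_lever (a joint): Angle of the release lever: 0 at rest, grows to 0.40 rad as the thumb pad is pressed down; it rises to about 0.14 while the lug rides under the sear and falls back to 0 when it has caught; about 0.15 lets the arm go. Sprung back to 0.
- buffer (a joint): Compression of the rubber end buffer in m: 0 free; 5 N per mm. More than 2.5 mm (12 N on the buffer, some 20 N on the hand) is ramming it.
- front_carton: Old carton in the lane against the front lip, white with a blue band, 30 mm along x, 50 mm wide along y, 75 mm high. Origin at the centre of its underside.
- rear_carton: Old carton in the lane behind the front carton; same size, origin at the centre of its underside.
- new_carton: Spare carton standing upright on the bench outside the lane, the same as the two in the lane: 30 mm along its x, 50 mm along its y, 75 mm high, 50 to 100 g. Origin at the centre of its underside. It goes in with its 30 mm side along the lane, its 50 mm side across (either face forward).
- pill_bottle: Bystander: white bottle, 52 mm across, 95 mm high.
- syrup_carton: Bystander: taller square carton, 46 x 46 x 110 mm.
- flat_carton: Bystander: flat carton lying down, 110 x 70 x 24 mm.
- ointment_jar: Bystander: jar 56 mm across, 50 mm high.
- label_roll: Bystander: roll of labels 76 mm across, 35 mm high.
- carton_knife: Bystander: closed carton knife, 150 x 18 x 12 mm, lying down.
Not all that is in view belongs to the job. What is shaped like the new_carton but yellow is not meant.

How it is judged (in metres and radians):
On the way, in this order (a step that is already met when the one before it is completed fails the run):
1. the arm is drawn back and held by the catch alone, its sear fully down, not touched (x of pusher in the frame of lane above 0.115 m and contact force between the fingers and pusher below 0.1 N and linear speed of pusher below 0.01 m/s and value of joint release_lever below 0.05 rad), for 0.3 s.
2. the spare carton stands in the lane behind the old ones, let go, with the arm still held back (x of pusher in the frame of lane above 0.115 m and x of new_carton in the frame of lane between 0.066 and 0.145 m and z of new_carton in the frame of lane between 0.004 and 0.012 m and angle between new_carton's own z axis and vertical below 0.12 rad and contact force between the fingers and new_carton below 0.1 N), for 0.2 s.
3. the release lever is pressed with the arm held back and not touched (value of joint release_lever above 0.1 rad and x of pusher in the frame of lane above 0.115 m and contact force between the fingers and pusher below 0.1 N).
At the end, for the whole second after the job is handed in: The front, rear and new cartons stand upright (0.1 rad) on the lane floor in a closed row against the lip (centres 15, 45 and 75 mm behind it, each within 5 mm), the arm's paddle on the new one (face 90 mm behind the lip, within 6 mm), the lever back at rest (under 0.05 rad), all still (x of pusher in the frame of lane between 0.084 and 0.096 m and x of new_carton in the frame of lane between 0.07 and 0.081 m and x of rear_carton in the frame of lane between 0.04 and 0.051 m and x of front_carton in the frame of lane between 0.01 and 0.021 m and angle between each of new_carton, rear_carton, front_carton's own z axis and vertical below 0.1 rad and z of new_carton in the frame of lane below 0.012 m and value of joint release_lever below 0.05 rad and linear speed of each of new_carton, pusher below 0.02 m/s); the robot touches nothing.
It fails at once if the rubber buffer is rammed (compressed by more than 2.5 mm) (value of joint buffer above 0.0025 m).
It fails at once if the spare carton is dropped into the lane (linear speed of new_carton above 0.5 m/s and contact force between the fingers and new_carton below 0.01 N and x of pusher in the frame of lane above 0.115 m).
It fails at once if an old carton is knocked over or lifted out (angle between any of front_carton, rear_carton's own z axis and vertical above 0.5 rad or z of any of front_carton, rear_carton in the frame of lane above 0.03 m).
It fails at once if a bystander is moved by more than 30 mm (distance of any of pill_bottle, syrup_carton, flat_carton, ointment_jar, label_roll, carton_knife from where it was at the start of the episode above 0.03 m).
It also fails if it takes over 72 s, if anything falls off the work surface, if the arm or the gripper's body presses on something with over 40 N, if the wrist force passes 120 N, or if a joint passes its speed limit or range.

## Working session

There is one attempt and no reset: what is moved stays moved. The work goes in short steps, each a Python script; the robot and the scene stay as the last script left them, time stands still between calls to the robot, and variables do not carry over. Pictures are saved under pics/ and viewed, and the job is handed in when it is done.

```bash
ls; mkdir -p pics; python3 - <<'E'
from rig import ctrl
import cv2,numpy as np
print(ctrl.get_time())
for n in("side","top"):
    im,d=ctrl.camera(n)
    cv2.imwrite(f"pics/{n}0.png",im[:,:,::-1]); np.save(f"{n}0_d.npy",d); np.save(f"{n}0_im.npy",im)
    print(n,ctrl.camera_params(n),d.min(),d.max(),(d==0).mean())
print(ctrl.get_tcp_rot(),ctrl.get_contact_force())
E
```

```text
pics
0.0
side {'K': array([[393.58245081,   0.        , 274.4879982 ],
       [  0.        , 393.58245081, 213.91628817],
       [  0.        ,   0.        ,   1.        ]]), 'position': array([ 481.15901779, -639.14050452,  845.7760014 ]), 'attitude': array([ 0.34615285, -0.0163465 , -0.03020381,  0.93754932])} 0.0 3237.124 0.004128401360544218
top {'K': array([[461.90579762,   0.        , 277.18183043],
       [  0.        , 461.90579762, 206.44505157],
       [  0.        ,   0.        ,   1.        ]]), 'position': array([ 471.18166352,    3.37734572, 1209.30199922]), 'attitude': array([ 0.02135925, -0.02640311, -0.70337664,  0.71000561])} 0.0 2048.2036 0.003949829931972789
[ 8.25641650e-01 -5.64194221e-01 -6.77698304e-04 -5.35975275e-04] [ 0.16044155 -0.32007065  0.88788827]
```

View pics/side0.png

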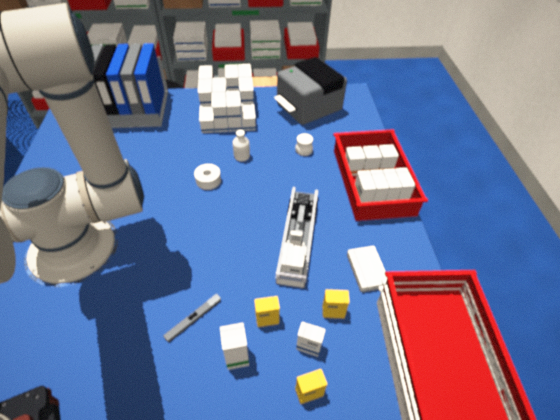

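View pics/top0.png

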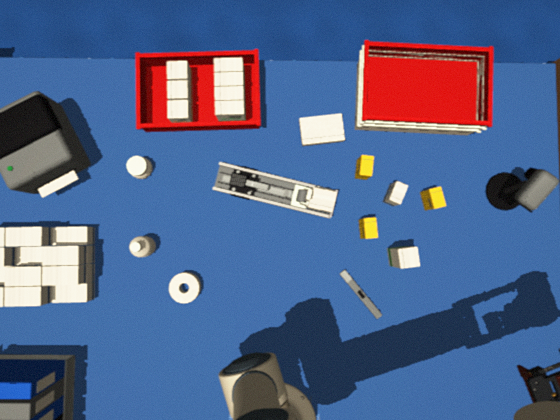

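Side view: the lane runs from about (297,275) at the lip to (303,195) at the rear. Candidates for the spare carton:
- Small white carton at side (311,340), top (397,193).
- Taller white syrup carton at side (234,345), top (405,257).
- Yellow cartons at side (267,312), (336,304) and (312,388).
- White cartons in the red tray at side (385,185).
- White stack at side (227,95).

The small white one fits the description. I'll check it in close crops.

```bash
cat > h.py <<'E'
import numpy as np,cv2
from scipy.spatial.transform import Rotation as R
from rig import ctrl
P={n:ctrl.camera_params(n) for n in("side","top")}
def ray(n,u,v):
    K=P[n]["K"]; d=np.array([(u-K[0,2])/K[0,0],-(v-K[1,2])/K[1,1],-1.])
    return P[n]["position"],R.from_quat(P[n]["attitude"]).apply(d)
def onplane(n,u,v,z):
    o,d=ray(n,u,v); return o+d*(z-o[2])/d[2]
def bydepth(n,u,v,dep):
    o,d=ray(n,u,v); return o+d*dep
def proj(n,p):
    c=R.from_quat(P[n]["attitude"]).inv().apply(np.asarray(p,float)-P[n]["position"]); K=P[n]["K"]
    return np.array([K[0,2]+K[0,0]*c[...,0]/-c[...,2],K[1,2]+K[1,1]*c[...,1]/c[...,2]]).T
def cloud(n,d):
    v,u=np.mgrid[:d.shape[0],:d.shape[1]]; K=P[n]["K"]
    c=np.stack([(u-K[0,2])/K[0,0]*d,-(v-K[1,2])/K[1,1]*d,-d],-1)
    return R.from_quat(P[n]["attitude"]).apply(c.reshape(-1,3)).reshape(c.shape)+P[n]["position"]
def crop(im,u0,u1,v0,v1,s,fn):
    c=cv2.resize(im[v0:v1,u0:u1,::-1],None,fx=s,fy=s,interpolation=cv2.INTER_CUBIC); cv2.imwrite(fn,c)
E
python3 - <<'E'
from h import *
s=np.load("side0_im.npy");t=np.load("top0_im.npy")
crop(s,210,350,180,400,2.7,"pics/cs.png")
crop(t,200,440,145,280,3.3,"pics/ct.png")
E
```

```text
(no output)
```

View pics/cs.png

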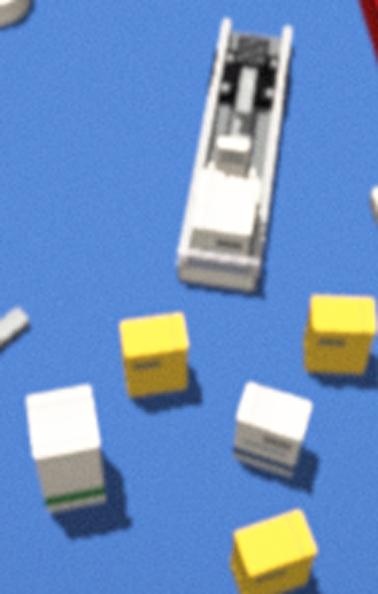

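View pics/ct.png

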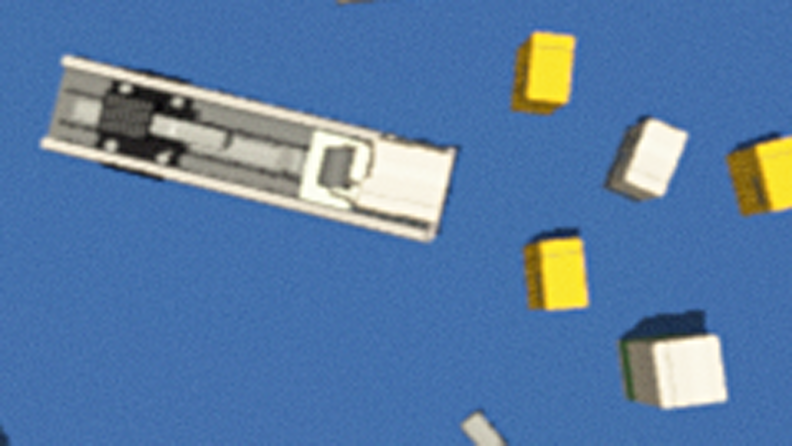

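The close crops show the small white carton at side (311,340) has the blue band, so it is the spare. The tall one has a green band, so it is the syrup carton. Next I'll measure with both clouds and edge rays.

```bash
python3 - <<'E'
from h import *
np.set_printoptions(precision=1,suppress=True)
for n in("side","top"):
    im=np.load(n+"0_im.npy");d=np.load(n+"0_d.npy");C=cloud(n,d)
    hsv=cv2.cvtColor(im,cv2.COLOR_RGB2HSV)
    nonblue=~((hsv[...,0]>95)&(hsv[...,0]<130)&(hsv[...,1]>90))
    # bench plane bias
    b=(~nonblue)&(C[...,0]>300)&(C[...,0]<700)&(abs(C[...,1])<300); print(n,"bench z",np.median(C[b][:,2]))
    # new carton region
    pr={"side":(297,328,322,358),"top":(380,412,176,210)}[n]
    m=np.zeros(d.shape,bool); m[pr[2]:pr[3],pr[0]:pr[1]]=1; 
    top=m&(C[...,2]>67)&(C[...,2]<85)
    pts=C[top]; print("carton top z",np.median(pts[:,2]),"n",len(pts))
    r=cv2.minAreaRect(pts[:,:2].astype(np.float32)); print(r)
    # lane region
    m=nonblue&(C[...,2]>3)&(C[...,2]<140)
    nl,L,st,ce=cv2.connectedComponentsWithStats(m.astype(np.uint8))
    l=L[{"side":(260,297),"top":(190,310)}[n]]; mm=L==l
    pts=C[mm]; print("lane comp",st[l],cv2.minAreaRect(pts[(pts[:,2]>15)&(pts[:,2]<35)][:,:2].astype(np.float32)))
    print("z hist",np.histogram(pts[:,2],np.arange(0,131,5)))
    tp=pts[pts[:,2]>98]; print("tab top",len(tp),tp.mean(0),tp.min(0),tp.max(0),cv2.minAreaRect(tp[:,:2].astype(np.float32)))
    tp=pts[(pts[:,2]>78)&(pts[:,2]<90)]; print("carton tops",len(tp),np.median(tp,0),cv2.minAreaRect(tp[:,:2].astype(np.float32)))
E
```

```text
side bench z -0.2927847984565233
carton top z 74.38910149680373 n 374
((587.0416870117188, -302.9892883300781), (32.108131408691406, 50.06331253051758), 67.4752426147461)
lane comp [ 276  187   42  100 2675] ((595.033447265625, 1.5918426513671875), (313.031982421875, 77.47480010986328), 76.0560302734375)
z hist (array([ 32, 464, 102,  68, 376, 410,  44, 124, 126, 163,  30,  18,  28,
        35,  24,  42, 435,  37,  12,  19,  10,  18,  11,  26,  21,   0]), array([  0,   5,  10,  15,  20,  25,  30,  35,  40,  45,  50,  55,  60,
        65,  70,  75,  80,  85,  90,  95, 100, 105, 110, 115, 120, 125,
       130]))
tab top 93 [576.3 -81.9 113. ] [563.2 -87.1  98.2] [588.9 -74.2 122.7] ((576.4971923828125, -79.53996276855469), (11.747383117675781, 25.791812896728516), 78.71246337890625)
carton tops 497 [ 568.2 -113.9   82.7] ((567.9508056640625, -113.01852416992188), (65.33305358886719, 50.11249923706055), 78.23289489746094)
top bench z 1.2219792733217218
carton top z 76.18139172565452 n 263
((585.9379272460938, -303.0224304199219), (30.06822967529297, 50.330474853515625), 67.10397338867188)
lane comp [ 213  162  125   57 3534] ((595.004638671875, 4.794342041015625), (305.37945556640625, 78.08224487304688), 76.40709686279297)
z hist (array([ 69, 631, 420,  78, 449, 612, 117,  99, 176, 220,  48,   5,  10,
        14,  19,  22, 306, 177,   2,   1,   4,   0,   2,  19,  33,   1]), array([  0,   5,  10,  15,  20,  25,  30,  35,  40,  45,  50,  55,  60,
        65,  70,  75,  80,  85,  90,  95, 100, 105, 110, 115, 120, 125,
       130]))
tab top 59 [574.5 -78.9 119. ] [562.2 -86.7 100. ] [587.3 -71.9 129. ] ((575.1340942382812, -79.37410736083984), (11.630606651306152, 25.852977752685547), 76.35266876220703)
carton tops 498 [ 566.2 -114.    84.2] ((567.1416625976562, -108.9288330078125), (71.4100112915039, 50.4979133605957), 77.4366683959961)
```

```bash
python3 - <<'E'
from h import *
np.set_printoptions(precision=2,suppress=True)
for n in("side","top"):
    d=np.load(n+"0_d.npy");C=cloud(n,d).reshape(-1,3)
    a=np.radians(77.); c0=np.array([595.,3.])
    for it in range(3):
        e=np.array([np.cos(a),np.sin(a)]);w=np.array([-e[1],e[0]])
        q=(C[:,:2]-c0); x=q@e;y=q@w
        W=(C[:,2]>22)&(C[:,2]<30)&(abs(x)<150)
        l=W&(y>26)&(y<42); r=W&(y<-26)&(y>-42)
        # bin outliers robustly via centre per side
        pl=np.polyfit(x[l],y[l],1);pr=np.polyfit(x[r],y[r],1)
        a+=np.arctan((pl[0]+pr[0])/2); c0=c0+w*(pl[1]+pr[1])/2
    print(n,np.degrees(a),pl,pr,l.sum(),r.sum(),c0)
    B=(C[:,2]>3)&(C[:,2]<140)&(abs(y)<36)&(abs(x)<200)
    print("x ext",np.percentile(x[B],[0,.5,1,99,99.5,100]))
    T=(C[:,2]>103)&(C[:,2]<130)&(abs(y)<25)&(abs(x)<200); print("tab",x[T].min(),x[T].max(),y[T].min(),y[T].max(), np.median(C[T][:,2]),T.sum())
    Ct=(C[:,2]>79)&(C[:,2]<88)&(abs(y)<33)&(abs(x)<200); print("cart",np.percentile(x[Ct],[1,50,99]),np.percentile(y[Ct],[1,50,99]))
    L=(C[:,2]>40)&(C[:,2]<49)&(abs(y)<33)&(x<-140)&(x>-170); print("lip",np.percentile(x[L],[1,50,99]),L.sum())
    L=(C[:,2]>38)&(C[:,2]<52)&(abs(y)<33)&(x>0)&(x<200); print("pad",np.percentile(x[L],[1,5,50,95,99]),L.sum(), np.median(C[L][:,2]))
E
```

```text
side 76.5980331452363 [-0. 33.] [ -0.   -33.06] 251 267 [595.98   2.77]
x ext [-199.44 -158.02 -157.3   154.56  156.68  189.21]
tab -90.49514301403461 -78.57809027274556 -13.06425573163337 12.649203186032766 116.55826768657386 80
cart [-150.3  -120.58  -87.38] [-24.09   0.3   25.14]
lip [-157.05 -153.06 -148.44] 116
pad [ 17.9   24.32  79.52 110.6  113.81] 218 44.75174760539949
top 76.82576519584221 [-0.  32.9] [  0.  -32.9] 356 327 [594.86   3.03]
x ext [-200.   -193.42 -187.39  179.48  190.3   199.64]
tab -90.60590650894879 -78.92623247691945 -12.487696921755916 13.365253289523706 120.59472855674494 57
cart [-150.16 -121.44  -91.72] [-23.27   1.4   26.28]
lip [-156.88 -155.34 -150.81] 20
pad [ 20.21  27.33  79.38 110.61 113.36] 342 44.85750676058444
```

```bash
cat >> h.py <<'E'
A=np.radians(76.7); E=np.array([np.cos(A),np.sin(A),0]); W=np.array([-E[1],E[0],0]); Z=np.array([0,0,1.])
O=np.array([595.4,2.9,0])-150.6*E
def L2W(x,y,z): return O+x*E+y*W+z*Z
def W2L(p): q=np.asarray(p)-O; return np.stack([q@E,q@W,q@Z],-1)
E
python3 - <<'E'
from h import *
np.set_printoptions(precision=1,suppress=True)
for n in("side","top"):
    im=np.load(n+"0_im.npy");d=np.load(n+"0_d.npy");C=cloud(n,d);q=W2L(C)
    print(n)
    for x0 in range(160,312,4):
        m=(abs(q[...,0]-x0)<2)&(abs(q[...,1])<14)&(q[...,2]>0)
        if m.sum(): print(x0,m.sum(),"z",np.percentile(q[m][:,2],[10,50,90]),"val",np.median(im[m].max(-1)), "ctr", np.median(im[m&(abs(q[...,1])<8)].max(-1)) )
E
```

```text
side
160 10 z [ 7.4  8.9 11.4] val 217.0 ctr 235.0
164 11 z [ 6.6  8.8 10.7] val 177.0 ctr 205.0
168 21 z [ 5.8 10.2 40.5] val 138.0 ctr 149.0
172 25 z [ 7.  27.9 40.2] val 154.0 ctr 165.0
176 16 z [ 6.7  8.4 39.2] val 143.0 ctr 189.0
180 18 z [ 6.4  8.9 41.5] val 186.0 ctr 198.0
184 15 z [ 6.9  8.3 40.4] val 153.0 ctr 185.0
188 14 z [ 6.1  8.6 39.7] val 133.5 ctr 191.5
192 11 z [ 9.5 37.5 39.5] val 157.0 ctr 216.0
196 15 z [ 9.6 28.1 39.6] val 107.0 ctr 194.0
200 19 z [13.1 34.2 40. ] val 53.0 ctr 217.0
204 27 z [ 8.3 21.6 39.7] val 111.0 ctr 214.0
208 9 z [36.9 39.2 40.5] val 54.0 ctr 221.5
212 14 z [21.8 38.7 40.1] val 125.5 ctr 209.0
216 9 z [22.3 37.4 40.4] val 159.0 ctr 165.0
220 12 z [24.5 38.4 40.6] val 175.5 ctr 202.0
224 9 z [23.7 39.8 45.9] val 137.0 ctr 142.0
228 23 z [38.1 43.8 47.4] val 69.0 ctr 72.0
232 16 z [21.1 46.2 47.7] val 85.0 ctr 86.0
236 13 z [21.8 45.4 47.2] val 87.0 ctr 87.0
240 15 z [20.8 45.  47.3] val 85.0 ctr 92.0
244 15 z [22.3 45.7 47.6] val 85.0 ctr 94.0
248 11 z [45.2 46.  46.7] val 89.0 ctr 87.0
252 11 z [44.7 46.2 48.4] val 91.0 ctr 87.0
256 11 z [
[... 1233 characters left out ...]
 50.2] val 82.0 ctr 83.0
252 18 z [43.9 47.1 50.6] val 85.5 ctr 85.0
256 17 z [45.9 47.6 51.9] val 86.0 ctr 81.0
260 18 z [44.6 46.8 50.8] val 83.0 ctr 83.5
264 13 z [45.2 46.9 49.3] val 76.0 ctr 78.0
268 2 z [10.6 10.9 11.3] val 92.5 ctr 127.0
272 18 z [ 4.4  8.2 11.6] val 143.0 ctr 167.5
276 17 z [ 5.9  9.9 12.9] val 190.0 ctr 204.5
280 14 z [ 7.1  9.4 12.3] val 189.0 ctr 204.0
284 18 z [ 5.9  9.8 12.2] val 182.5 ctr 201.0
288 14 z [ 7.3  9.2 11.5] val 181.5 ctr 196.0
292 16 z [ 5.3  9.4 12.9] val 157.0 ctr 170.0
296 17 z [ 6.4  8.6 10.9] val 148.0 ctr 150.0
300 16 z [ 6.8  9.4 11.3] val 149.5 ctr 151.0
304 18 z [ 6.3  8.2 10.5] val 145.5 ctr 146.0
308 8 z [0.9 1.2 2.2] val 163.0 ctr 161.0
```

```bash
python3 - <<'E'
from h import *
t=np.load("top0_im.npy"); crop(t,208,300,155,205,8,"pics/cpad.png")
t=np.load("side0_im.npy"); crop(t,275,325,185,245,9,"pics/cpads.png")
E
```

```text
(no output)
```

View pics/cpad.png

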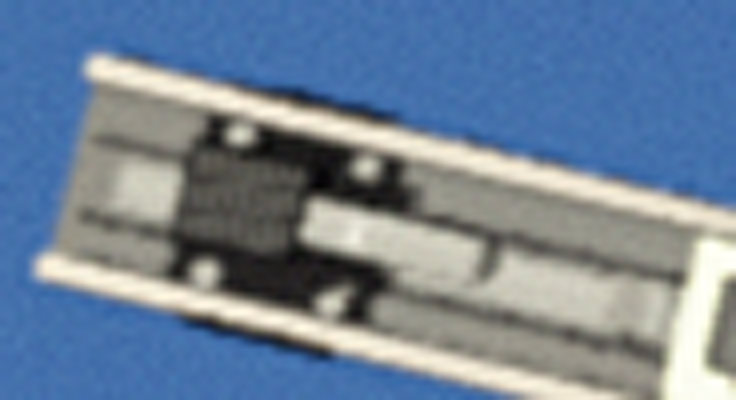

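View pics/cpads.png

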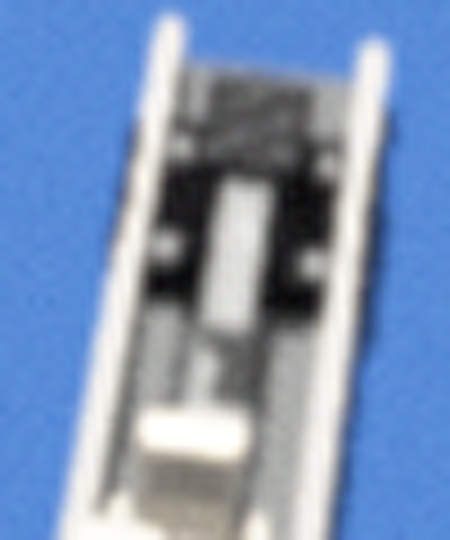

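Measured, in the lane frame:
- Lane axis at 76.7°.
- Tab centre at x = 66.
- Pad from x ≈ 226 to 267, centre ≈ 246.5. That predicts the held face at ≈ 130.5.

Spare carton: top at z ≈ 75, centre (586.5, -303). All sizes agree with the text. Next I'll grip the tab, jaws along the lane.

```bash
cat >> h.py <<'E'
def quat(ang):  # tool down, tool x at world angle ang
    x=np.array([np.cos(ang),np.sin(ang),0]); z=-Z; y=np.cross(z,x)
    return R.from_matrix(np.stack([x,y,z],1)).as_quat()
def bestq(pos,ang):
    c=[]
    for k in (0,np.pi):
        j=ctrl.solve_ik(pos,quat(ang+k))
        if j is not None: c.append((abs(np.array(j)-ctrl.get_q()).max(),k,np.array(j)))
    c.sort(key=lambda t:t[0]); return quat(ang+c[0][1]),c
E
python3 - <<'E'
from h import *
np.set_printoptions(precision=2,suppress=True)
p=L2W(66,0,180); q,c=bestq(p,A); print(p,c)
ctrl.goto(p,q); ctrl.move_gripper(0.5)
F0=ctrl.get_contact_force(); print(F0, ctrl.get_eef_pos(),ctrl.get_time())
hit=ctrl.move_linear(L2W(66,0,93),velocity=80,contact_N=4); print(hit,ctrl.get_eef_pos(),ctrl.get_contact_force())
for n in("side","top"):
    im,d=ctrl.camera(n); np.save(n+"1_im.npy",im)
    crop(im,*( (220,380,100,320,2.5) if n=="side" else (200,400,120,270,3.5)),f"pics/{n}1.png")
E
```

```text
[575.94 -79.43 180.  ] [(np.float64(1.477488071039795), 0, array([-0.2 ,  0.04,  1.36, -0.  ,  1.74, -1.53])), (np.float64(1.664104582549998), 3.141592653589793, array([-0.2 ,  0.04,  1.36, -0.  ,  1.74,  1.61]))]
[-0.95  0.48 -0.73] [575.94 -79.41 180.01] 3.075
False [576.38 -79.51  93.86] [-0.47  0.18 -0.28]
```

View pics/side1.png

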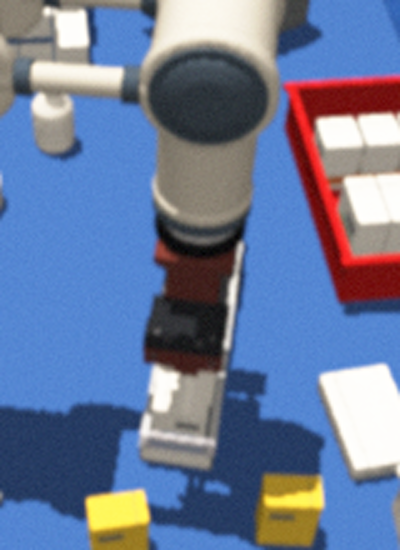

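View pics/top1.png

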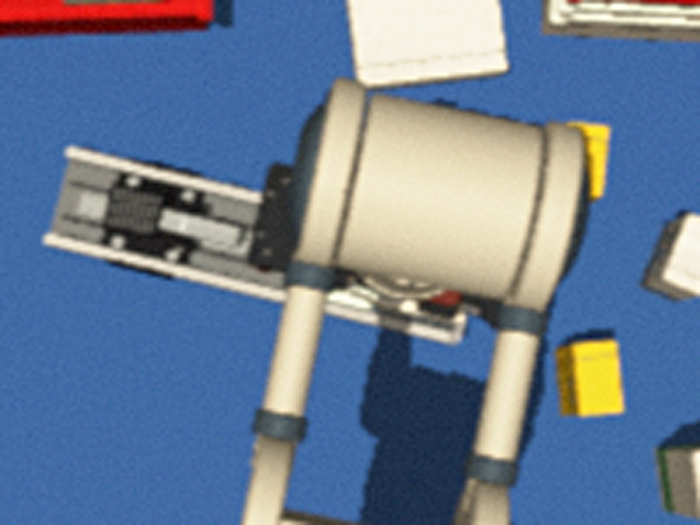

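The hand straddles the tab over the lane (side crop (185,340)), with no contact on the way down. Next I'll grip and draw back, reading the force along the lane.

```bash
python3 - <<'E'
from h import *
np.set_printoptions(precision=2,suppress=True)
ctrl.move_gripper(0.0,grip_force=25); w=ctrl.get_gripper_width()*88; print("w",w, "TCP lane",W2L(ctrl.get_eef_pos()),ctrl.get_contact_force()@E)
if 7<w<13:
    x0=W2L(ctrl.get_eef_pos())[0]; print("face ref offset: face = tcp - 6 approx, tcp0",x0)
    for x in (85,100,110,116):
        ctrl.move_linear(L2W(x,0,93),velocity=60); ctrl.wait(.1)
        print(x,W2L(ctrl.get_eef_pos()),"Fx",ctrl.get_contact_force()@E,"w",ctrl.get_gripper_width()*88)
    print(ctrl.get_time())
E
```

```text
w 9.696048375437982 TCP lane [67.66  0.02 93.01] 6.4802234636981915
face ref offset: face = tcp - 6 approx, tcp0 67.6596150360742
85 [83.01 -0.03 92.98] Fx -7.671621900024136 w 9.954590156928099
100 [97.97 -0.02 92.99] Fx -7.404335758512596 w 10.031238643264544
110 [107.9   -0.06  92.99] Fx -7.825382133692279 w 9.702397247643509
116 [113.9   -0.05  93.  ] Fx -6.6198037846098545 w 9.884912231921689
6.8667
```

```bash
python3 - <<'E'
from h import *
np.set_printoptions(precision=2,suppress=True)
x=116.; best=0; log=[]
while x<150:
    x+=1.0 if x<130 else 0.6
    ctrl.move_linear(L2W(x,0,93),velocity=12); ctrl.wait(.05)
    f=-np.mean([ctrl.get_contact_force()@E for _ in range(5)]); t=W2L(ctrl.get_eef_pos())[0]
    log.append((x,t,f)); best=max(best,f); print("%.1f %.2f %.2f"%(x,t,f))
    if f<best-2.0 and best>9.5: print("drop"); break
    if f>15.5: print("too high"); break
    if t>=146: print("limit");break
print(ctrl.get_time())
E
```

```text
117.0 114.83 8.35
118.0 115.82 8.22
119.0 116.81 6.70
120.0 117.64 7.39
121.0 118.19 8.48
122.0 119.02 9.98
123.0 119.99 9.10
124.0 120.96 11.12
125.0 121.95 9.41
126.0 122.93 10.40
127.0 123.96 10.67
128.0 124.93 10.39
129.0 126.16 9.25
130.0 127.41 7.96
drop
11.0667
```

```bash
python3 - <<'E'
from h import *
np.set_printoptions(precision=2,suppress=True)
x=130.
for _ in range(4):
    x+=.5
    ctrl.move_linear(L2W(x,0,93),velocity=12); ctrl.wait(.08)
    f=-np.mean([ctrl.get_contact_force()@E for _ in range(8)]); t=W2L(ctrl.get_eef_pos())[0]
    print("%.1f %.2f d%.2f %.2f"%(x,t,x-t,f))
    if x-t>3.1: break
for n in("side","top"):
    im,d=ctrl.camera(n); np.save(n+"2_im.npy",im); q=W2L(cloud(n,d))
    m=(abs(q[...,1])<12)&(q[...,2]>32)&(q[...,2]<60)
    for x0 in range(224,272,4):
        k=m&(abs(q[...,0]-x0)<2)
        if k.sum()>3: print(n,x0,k.sum(),round(float(np.median(q[k][:,2])),1))
    crop(im,*( (220,380,100,320,2.5) if n=="side" else (200,300,140,220,7)),f"pics/{n}2.png")
print(ctrl.get_time())
E
```

```text
130.5 127.96 d2.54 8.79
131.0 128.46 d2.54 7.51
131.5 128.93 d2.57 8.56
132.0 129.44 d2.56 7.54
top 236 16 44.2
top 240 14 42.5
top 244 14 43.9
top 248 14 43.2
top 252 16 40.9
top 256 13 41.6
top 260 17 39.4
top 264 13 38.3
top 268 6 37.1
12.5
```

View pics/top2.png

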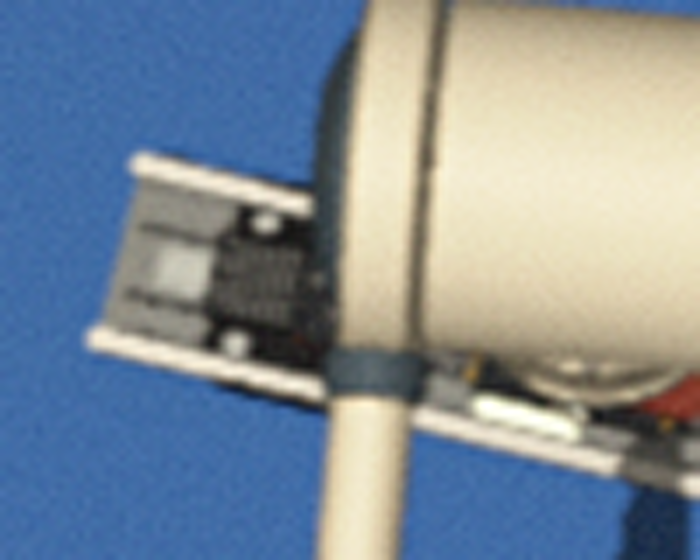

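The pad is tilted (z 44 → 38 along it), so the lug is still riding under the sear and it hasn't clicked. I'll go on in fine steps, watching both the force lag and the pad height.

```bash
cat >> h.py <<'E'
def padz():
    im,d=ctrl.camera("top"); q=W2L(cloud("top",d))
    m=(abs(q[...,1])<12)&(q[...,2]>30)&(q[...,2]<60)&(q[...,0]>250)&(q[...,0]<265)&(im.max(-1)<130)
    return float(np.median(q[m][:,2])),int(m.sum())
E
python3 - <<'E'
from h import *
x=132.
print("pad",padz())
while x<146:
    x+=.5
    ctrl.move_linear(L2W(x,0,93),velocity=12); ctrl.wait(.06)
    f=-np.mean([ctrl.get_contact_force()@E for _ in range(8)]); t=W2L(ctrl.get_eef_pos())[0]
    z,n=padz()
    print("%.1f %.2f d%.2f F%.2f pad %.1f %d"%(x,t,x-t,f,z,n))
    if x-t>3.2 or z>44.5 or x-t<2.35: break
print(ctrl.get_time())
E
```

```text
pad (40.77078451655632, 54)
132.5 129.97 d2.53 F7.99 pad 40.6 51
133.0 130.44 d2.56 F8.43 pad 40.9 54
133.5 130.94 d2.56 F8.12 pad 40.8 56
134.0 131.43 d2.57 F7.41 pad 39.6 55
134.5 131.94 d2.56 F8.41 pad 40.8 54
135.0 132.45 d2.55 F7.20 pad 40.9 54
135.5 132.94 d2.56 F8.08 pad 41.1 55
136.0 133.43 d2.57 F8.31 pad 40.5 54
136.5 133.93 d2.57 F8.39 pad 40.5 55
137.0 134.47 d2.53 F8.21 pad 40.0 54
137.5 134.97 d2.53 F8.19 pad 40.8 57
138.0 135.58 d2.42 F7.51 pad 41.0 56
138.5 136.22 d2.28 F6.09 pad 42.1 53
17.2083
```

```bash
python3 - <<'E'
from h import *
x=138.5
while x<142:
    x+=.4
    ctrl.move_linear(L2W(x,0,93),velocity=12); ctrl.wait(.08)
    f=-np.mean([ctrl.get_contact_force()@E for _ in range(8)]); t=W2L(ctrl.get_eef_pos())[0]
    z,n=padz(); z2,_=padz()
    print("%.1f %.2f d%.2f F%.2f pad %.1f %.1f %d"%(x,t,x-t,f,z,z2,n))
    if x-t>2.6 or min(z,z2)>45.7: break
print(ctrl.get_time())
E
```

```text
138.9 136.77 d2.13 F6.43 pad 42.7 42.4 56
139.3 137.51 d1.79 F6.63 pad 46.4 46.7 53
18.075
```

The pad sprang back to 46.5 (its rest level) and the force lag fell, so the sear has dropped. I'll add 0.5 mm of margin, then ease off while still gripping to test the hold.

```bash
python3 - <<'E'
from h import *
for x in (139.8,139,138,137,136,135,134.5):
    ctrl.move_linear(L2W(x,0,93),velocity=12); ctrl.wait(.1)
    f=-np.mean([ctrl.get_contact_force()@E for _ in range(8)]); t=W2L(ctrl.get_eef_pos())[0]
    print("%.1f %.2f d%.2f F%.2f pad %.1f"%(x,t,x-t,f,padz()[0]))
    if f<1: break
print(ctrl.get_time())
E
```

```text
139.8 137.61 d2.19 F7.76 pad 47.4
139.0 137.51 d1.49 F6.04 pad 47.7
138.0 137.46 d0.54 F4.47 pad 46.7
137.0 137.31 d-0.31 F2.51 pad 46.8
136.0 137.07 d-1.07 F-4.97 pad 47.1
20.075
```

It holds: the arm stayed at ≈ 137 while the force on the hand reversed. I'll centre, open, rise and look.

```bash
python3 - <<'E'
from h import *
ctrl.move_linear(L2W(137.2,0,93),velocity=12)
ctrl.move_gripper(0.45); ctrl.wait(.1); print(ctrl.get_contact_force(),W2L(ctrl.get_eef_pos()))
ctrl.move_linear(L2W(137.2,0,180),velocity=120)
print("t",ctrl.get_time())
# next: above carton, out of lane's way
ca=np.radians(67.3-90)
p=np.array([586.5,-303,170]); q,c=bestq(p,ca); print(c[0])
ctrl.goto(p,q)
for n in("side","top"):
    im,d=ctrl.camera(n); np.save(n+"3_im.npy",im); C=cloud(n,d);q=W2L(C)
    T=(q[...,2]>100)&(q[...,2]<128)&(abs(q[...,1])<20)&(q[...,0]>30)&(q[...,0]<160)
    if T.sum(): print(n,"tab x",q[T][:,0].min(),q[T][:,0].max(),T.sum())
    crop(im,*( (200,400,150,400,2.3) if n=="side" else (200,440,120,280,3)),f"pics/{n}3.png")
# yellow neighbours relative to carton frame (y' along jaw)
C=cloud("top",np.load("top0_d.npy")); im=np.load("top0_im.npy"); hsv=cv2.cvtColor(im,cv2.COLOR_RGB2HSV)
m=(hsv[...,0]>18)&(hsv[...,0]<35)&(hsv[...,1]>120)&(C[...,2]>30)
k=C[m][:,:2]-[586.5,-303]; j=np.array([np.cos(ca),np.sin(ca)]); a=k@j; b=k@[-j[1],j[0]]
near=abs(b)<25; print("yellow along jaw within 25mm band:",np.sort(a[near])[[0,-1]] if near.any() else None, "closest",np.hypot(a,b).min(), [ (round(x),round(y)) for x,y in zip(a[near][::9],b[near][::9])][:20])
E
```

```text
[-1.05979789  0.05390767 -0.23072848] [ 1.37199264e+02 -3.37701387e-03  9.30162349e+01]
t 21.95
(np.float64(1.2810377289207264), 0, array([-5.28384866e-01,  2.50674504e-01,  1.14623307e+00, -4.44089210e-16,
        1.74468508e+00, -1.32195126e-01]))
side tab x 129.67453581762703 132.7546312664586 2
top tab x 129.43267881183678 140.9673854847464 56
yellow along jaw within 25mm band: [-130.95618832  -91.12018033] closest 75.28624890928589 [(-91, 25), (-101, 23), (-104, 18), (-110, 19), (-118, 24), (-118, 19), (-119, 16), (-121, 13), (-122, 10), (-124, 8)]
```

View pics/side3.png

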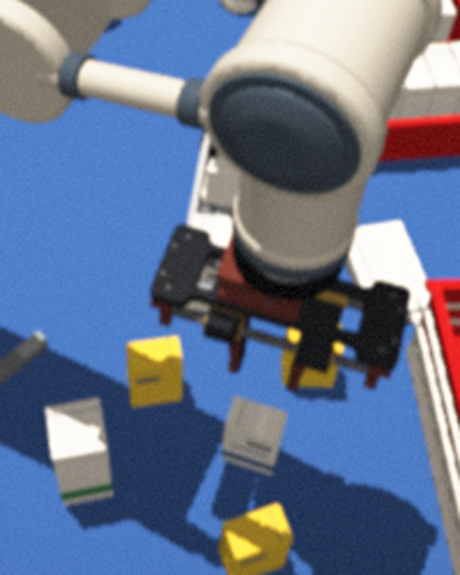

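View pics/top3.png

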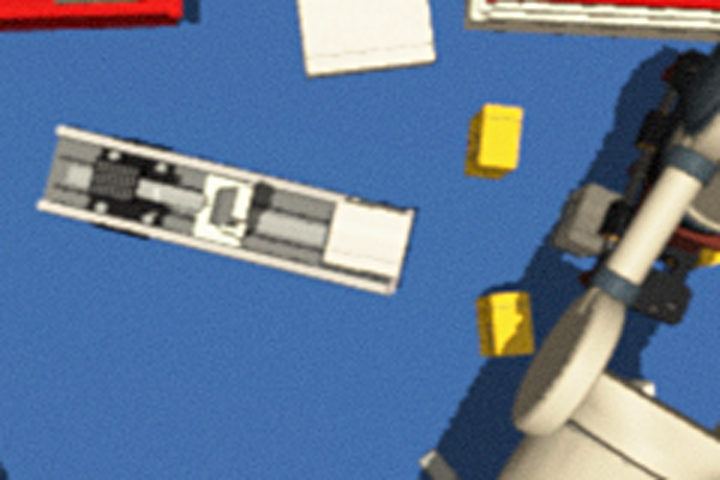

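The arm is held: top crop shows the tab at (225,207), lane x ≈ 129–141, and the old cartons are still at the lip. The spare carton is in view under the hand, side crop (252,435), with its blue band and ≥ 75 mm from yellow neighbours. Next I'll pick it.

```bash
python3 - <<'E'
from h import *
np.set_printoptions(precision=2,suppress=True)
ctrl.move_gripper(0.85)
hit=ctrl.move_linear([586.5,-303,42],velocity=100,contact_N=4); print(hit,ctrl.get_eef_pos())
if not hit:
    ctrl.move_gripper(0,grip_force=20); print("w",ctrl.get_gripper_width()*88,ctrl.get_eef_pos(),ctrl.get_contact_force())
    F0=ctrl.get_contact_force()
    ctrl.move_linear([586.5,-303,60],velocity=40); ctrl.wait(.2); print("weight",(ctrl.get_contact_force()-F0),"w",ctrl.get_gripper_width()*88)
    ctrl.move_linear([586.5,-303,190],velocity=150)
    for n in("side","top"):
        im,d=ctrl.camera(n); np.save(n+"4_im.npy",im)
        crop(im,*( (200,400,150,400,2.3) if n=="side" else (340,460,120,280,3)),f"pics/{n}4.png")
print(ctrl.get_time())
E
```

```text
False [ 587.   -303.27   43.1 ]
w 49.64043151341749 [ 586.6  -303.04   42.21] [ 0.72 -0.01  1.17]
weight [-1.04 -0.25 -1.82] w 50.272730007204665
27.7917
```

View pics/side4.png

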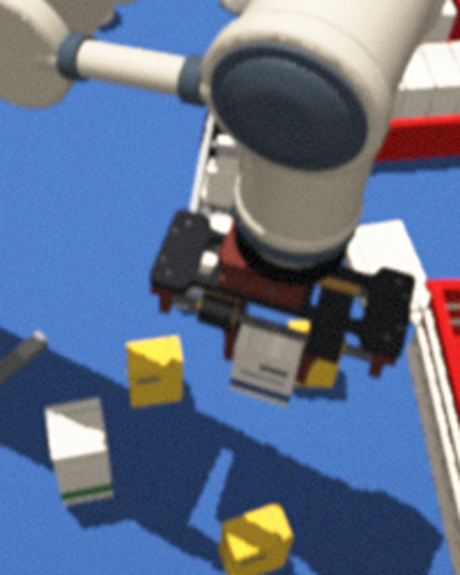

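The carton is held between its 50 mm faces (width 50.3) and hangs upright at side crop (265,370). Next I'll carry it over the lane and check before lowering.

```bash
python3 - <<'E'
from h import *
np.set_printoptions(precision=2,suppress=True)
qq=quat(A-np.pi/2)
ctrl.goto(L2W(91.5,0,190),qq); ctrl.move_linear(L2W(91.5,0,112),velocity=100); ctrl.wait(.2)
print(W2L(ctrl.get_eef_pos()),ctrl.get_time(),ctrl.get_gripper_width()*88)
for n in("side","top"):
    im,d=ctrl.camera(n); np.save(n+"5_im.npy",im); q=W2L(cloud(n,d))
    np.save(n+"5_q.npy",q)
    crop(im,*( (230,370,150,310,3.5) if n=="side" else (200,400,120,250,4)),f"pics/{n}5.png")
    # front face of carton (visible in side): white pts z 74..100, x 60..90
    m=(q[...,2]>74)&(q[...,2]<120)&(abs(q[...,1])<35)&(q[...,0]>64)&(q[...,0]<100)&(im.min(-1)>110)
    if m.sum(): print(n,m.sum(),"x",np.percentile(q[m][:,0],[2,50,98]),"y",np.percentile(q[m][:,1],[1,5,50,95,99]),"z",np.percentile(q[m][:,2],[1,50,99]))
E
```

```text
[ 91.58  -0.44 112.97] 29.9 49.763685375694784
side 185 x [75.21 77.52 80.44] y [-27.2  -24.05  -0.45  22.92  24.03] z [ 74.64 103.41 119.66]
```

View pics/side5.png

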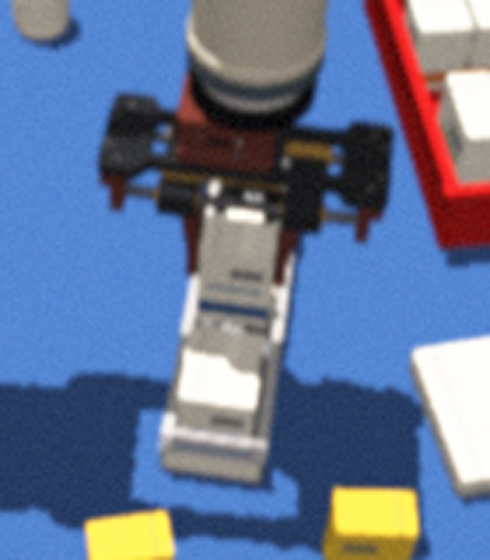

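View pics/top5.png

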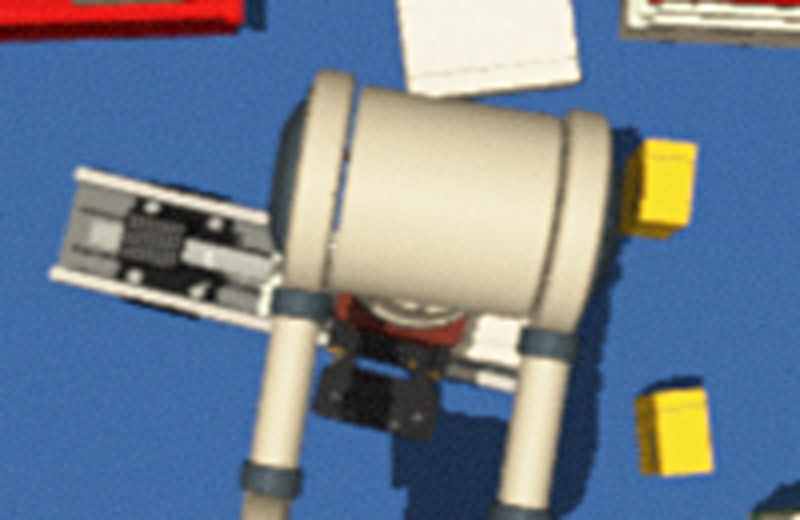

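The carton is centred over the lane (side view: y -24..24, front face at x ≈ 77) and clear of the rear carton and the paddle. Next I'll set it down.

```bash
python3 - <<'E'
from h import *
np.set_printoptions(precision=2,suppress=True)
ctrl.move_linear(L2W(91.5,0,60),velocity=50); ctrl.wait(.2)
print(W2L(ctrl.get_eef_pos()),ctrl.get_contact_force())
hit=ctrl.move_linear(L2W(91.5,0,49),velocity=10,contact_N=2.5); print(hit,W2L(ctrl.get_eef_pos()),ctrl.get_contact_force(),ctrl.get_time())
E
```

```text
[91.52 -0.2  60.4 ] [-0.44 -0.02 -0.49]
True [91.49 -0.01 50.19] [ 0.83 -0.26  4.12] 32.2917
```

Contact came at TCP z = 50.2, exactly the 8 mm floor. I'll release, rise and look.

```bash
python3 - <<'E'
from h import *
np.set_printoptions(precision=2,suppress=True)
ctrl.move_gripper(0.75); ctrl.wait(.1); print(ctrl.get_gripper_width()*88)
ctrl.move_linear(L2W(91.5,0,170),velocity=110)
# go to beyond rear, out of way
q,c=bestq(L2W(246,0,170),A-np.pi/2); ctrl.goto(L2W(246,0,170),q); ctrl.move_gripper(0.0); print(W2L(ctrl.get_eef_pos()),c[0][0])
for n in("side","top"):
    im,d=ctrl.camera(n); q=W2L(cloud(n,d))
    m=(q[...,2]>77)&(q[...,2]<90)&(abs(q[...,1])<35)&(q[...,0]>-5)&(q[...,0]<125)
    for r in ((-5,66),(66,120)):
        k=m&(q[...,0]>r[0])&(q[...,0]<r[1]); 
        if k.sum(): print(n,r,np.percentile(q[k][:,0],[2,98]),np.percentile(q[k][:,1],[2,98]),np.median(q[k][:,2]))
    crop(im,*( (230,370,130,310,3.3) if n=="side" else (200,400,120,250,4)),f"pics/{n}6.png")
print(ctrl.get_time())
E
```

```text
66.02686742438264
[246.07   0.02 170.  ] 0.25121589134935385
side (-5, 66) [ 0.53 60.17] [-24.04  24.15] 82.57172512300724
side (66, 120) [ 76.07 106.62] [-24.75  23.59] 82.60311867619907
top (-5, 66) [ 1.07 58.91] [-22.69  25.69] 84.1390376506622
top (66, 120) [ 76.63 104.68] [-23.28  25.46] 84.12903060869553
35.95
```

View pics/side6.png

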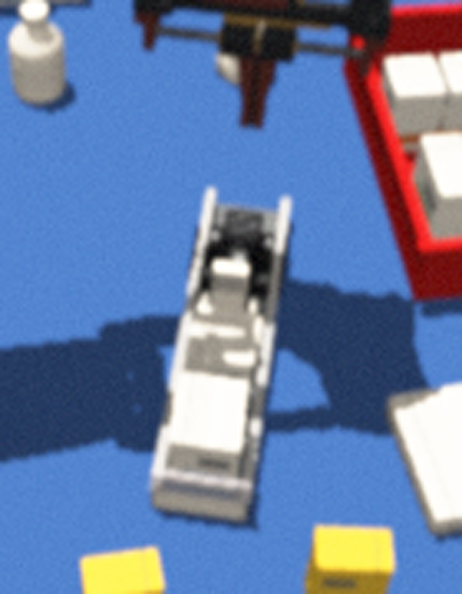

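View pics/top6.png

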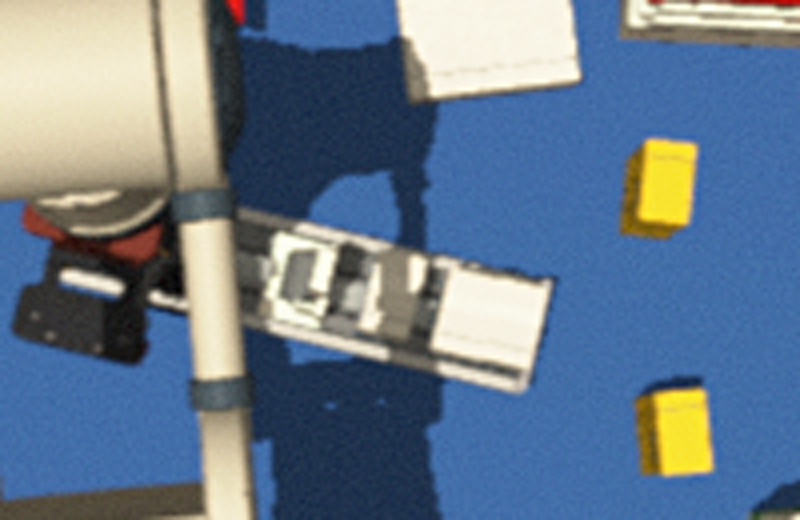

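The carton stands upright (top at z ≈ 83, x 76–106), gripped by nothing. The arm is still held and the shut fingers are above the pad. Next I'll press at lane x 247.

```bash
python3 - <<'E'
from h import *
np.set_printoptions(precision=2,suppress=True)
ctrl.move_linear(L2W(247,0,58),velocity=90); ctrl.wait(.1); F0=ctrl.get_contact_force()[2]
for z in (50,47,45,43,41,40,39,38,37,36):
    ctrl.move_linear(L2W(247,0,z),velocity=20,contact_N=15); ctrl.wait(.08)
    f=ctrl.get_contact_force()[2]-F0; im,d=ctrl.camera("side"); q=W2L(cloud("side",d))
    T=(q[...,2]>100)&(q[...,2]<126)&(abs(q[...,1])<16)&(q[...,0]>70)&(q[...,0]<160)
    tx=np.median(q[T][:,0]) if T.sum() else np.nan
    print(z,W2L(ctrl.get_eef_pos())[2],"F %.2f tab x %.1f"%(f,tx))
    if tx<115 or f>14: break
ctrl.wait(.3)
ctrl.move_linear(L2W(247,0,180),velocity=120)
print(ctrl.get_time())
E
```

```text
50 50.13343124114956 F 0.59 tab x 132.5
47 47.00336672188048 F 0.17 tab x 132.0
45 45.6995844891063 F 5.41 tab x 132.4
43 43.58111446910884 F 5.32 tab x 131.4
41 41.209435688082856 F 4.87 tab x 92.8
41.3167
```

```bash
python3 - <<'E'
from h import *
np.set_printoptions(precision=2,suppress=True)
ctrl.movej([-1.256,0.091,1.231,0,1.82,-0.057]); ctrl.wait(.3)
for n in("side","top"):
    im,d=ctrl.camera(n); q=W2L(cloud(n,d))
    m=(q[...,2]>77)&(q[...,2]<88)&(abs(q[...,1])<35)&(q[...,0]>-5)&(q[...,0]<90.5)
    print(n,"row",np.percentile(q[m][:,0],[1,99]),np.percentile(q[m][:,1],[2,98]),"z",np.percentile(q[m][:,2],[5,50,95]))
    T=(q[...,2]>100)&(q[...,2]<128)&(abs(q[...,1])<16)&(q[...,0]>60)&(q[...,0]<160); print("tab",q[T][:,0].min(),q[T][:,0].max())
    m=(abs(q[...,1])<12)&(q[...,2]>30)&(q[...,2]<60)&(q[...,0]>250)&(q[...,0]<265)&(im.max(-1)<130); print("pad",np.median(q[m][:,2]))
    cv2.imwrite(f"pics/{n}7f.png",im[:,:,::-1])
    crop(im,*( (250,330,180,300,5) if n=="side" else (200,350,150,225,5)),f"pics/{n}7.png")
print(ctrl.get_time(),ctrl.get_contact_force())
E
```

```text
side row [ 0.31 88.65] [-24.42  23.92] z [80.   82.62 84.86]
tab 89.14343061688821 101.81592813713412
pad 46.000150190354475
top row [ 0.59 88.45] [-22.83  25.59] z [80.56 84.13 87.2 ]
tab 89.98702654502472 101.596368473926
pad 47.173255677824045
44.4333 [-0.69 -0.61  0.74]
```

View pics/side7.png

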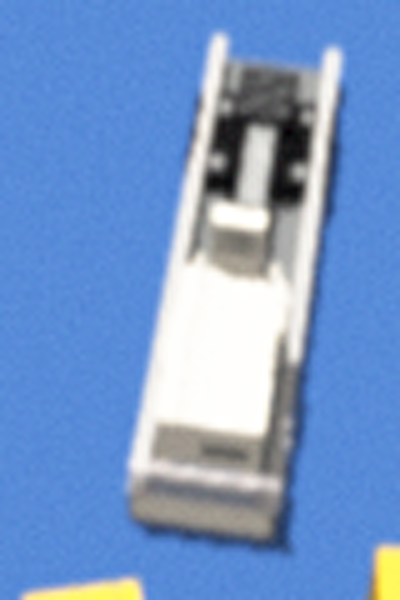

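View pics/top7f.png

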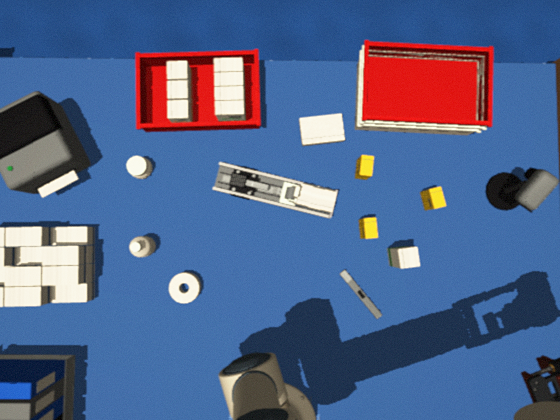

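The three cartons form one level, closed row from the lip (x 0–89). The tab is at ≈ 90–101.5, so the face is ≈ 89. The pad is back at 46–47 and all bystanders are at their first pixels. Handing in.

```bash
python3 - <<'E'
from rig import ctrl
ctrl.hand_in()
E
```

```text
the job is handed in; nothing more can be done
```

The restock is done and handed in, on the single attempt, with the last clock reading about 44 s against the 72 s limit. The hand-in gives no verdict.

- **Arm drawn back:** I pulled it by the tab until the pad sprang back to rest level and the force dropped, at a paddle face of about 129 mm. I stopped about 0.5 mm later. The buffer has no reading, but the force stayed under about 8 N after the click, so it was not rammed. Before letting go I eased off, and the catch held the arm on its own.
- **Carton set down:** The blue-banded spare went down under force control and touched at the expected 8 mm floor height. It stood upright at x 76–106 mm, behind the two old cartons.
- **Release:** I pressed the pad with the fingers shut, using about 5 N. The arm was still held when the press began and let go with the pad about 5 mm down.

**Last checks:**
- Both cameras show a closed, level row at x 0–89 mm from the lip.
- The face is at about 89 mm, and the pad is back at 46–47 mm.
- Every bystander is still at its starting pixels, and the robot is clear of everything.

**Disagreements:**
- The robot and camera frames differed by about 1.5 mm along the lane.
- During the draw the force first fell about 10 mm before the click. My script read that as the catch, but the tilted pad showed the sear was still up, so I carried on.

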